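Mesh a tap handle on its splined stem and hold it down

ROBOT

A 7-joint arm with a two-finger parallel gripper is mounted at the origin on the work surface. World frame = base frame: x ahead of the robot, y to its left, z up, the work surface at z = 0. Lengths are in mm, angles in degrees, forces in N, time in s.
With the tool pointing down it reaches from about 400 to 875 mm from the base axis. Payload 19.3 kg.
Tool frame: the origin (TCP) lies midway between the tips of the shut fingers; the grasp point (between the pads) lies 19 mm behind it (r.grip_depth is the distance from the TCP to the grasp point, in mm); z points along the fingers, y is the line along which they close (so a half turn about z gives the same grasp; the last joint's range is limited). The gripper opens to 85 mm and grips with 20 to 120 N. Pads are 22 mm wide; open, the fingers measure 114 mm over their backs; the gripper's body (76 mm by 85 mm) begins 54 mm behind the grasp point. The pads swing forward as they close: fully open they stand 13 mm farther back than shut.
Start: joints at [-81.2, 29.874, -2.08, 91.645, 1.215, 58.505, -6.463], TCP at [138.73, 609.4, 231.291] pointing down, gripper open.
Joint ranges: [-166.77, 166.77], [-17.47, 122.26], [-85.68, 81.53], [9.62, 139.38], [-72.42, 252.41], [9.2, 110.78], [-144.41, 144.41]. Speed limits (degrees/s): [108.29, 108.29, 136.94, 136.94, 172.46, 172.46, 172.46].

INTERFACE

Orientations are given as a 3x3 rotation matrix whose columns are the frame's x, y, z axes.
In Python, from rig import r gives the robot as it stands.
- The arm moves only by the shell command python3 -m crank 'ROWS' [FORCE]. ROWS is JSON, a list of rows, each a list of 5 numbers: the closure, from -1 (fully open) to 1 (shut), then the shift along the tool's x, y, z in m, then the turn about the tool's z in degrees. A call has exactly 8 rows; each row is the pose to reach, as a shift and turn from the pose commanded when the call began, along the tool's axes at that moment; what a row does not reach only later rows make up. A row lasts 1/8 s, in which the tool goes at most 62.5 mm and 10.7 degrees, less where a joint would pass 70% of its speed; a pose out of reach is approached as far as the arm can. A call with a gripper value outside its range is refused whole. The fingers move at their own pace and stop on an object; FORCE is the grip in N (left out, the last holds). Time passes only in rows, so rows that repeat a pose let the fingers close, or fill a call up. It gives the time, the measured TCP pose, the force, the opening and the grip force at its end, in the units of the state.
- r.get_state(): the state, without advancing time (a new reading comes with each control period).
- r.get_image(name): name is "scene" or "top" or "wrist"; returns a dict with "img" (420x560x3 uint8, red, green, blue), "fov_y" (degrees; the focal length in pixels is half the picture's height over the tangent of half this angle, whatever the lens; pixels are square), "cx", "cy" (the principal point, pixels), "xyz" and "rotation" of the camera in the world. Camera axes: x right, y down, z forward; pixel columns grow to the right and rows downward; lengths in mm; the calibration is good to about 2 mm. A picture is of the moment at which its call begins. There is no depth.
- r.sign_off(): hands the job in; it is judged then, once.
The state is a dict: "time": time; "q": joint angles; "joint_vel": joint speeds; "effort": joint torques, N m; "position": TCP position; "tcp_rot": TCP orientation; "ft_force": force on the tool from outside, world axes, zero at the start; "torque": the same for the moment, N m; "opening": finger opening in mm; "grip_force": force on a finger pad.
Only numpy, scipy, OpenCV 4.12 (cv2) and the standard library are available. Lean on these libraries where they do the work, as an engineer would, in place of code of your own. Each camera call takes 0.05 s, during which the arm holds its last target. There are 200 camera calls.

TASK

One of the two basin taps has lost its handle: pick up the loose T-bar handle from the deck, fit it on the bare stem, turned so that its socket meshes with the stem's ribs, and slide it down fully home against the spring washer. Finish while still gripping the handle and keeping it pressed fully home (the spring pushes it back up if you let go), so that I can drive the screw in. Leave the things around the basin where they are.

Things in the scene. Friction and masses are not known exactly. Their poses are not given: they have to be found in the camera images.
- handle: Loose steel T-bar tap handle, 0.13-0.25 kg, upright on the deck. Square hub 30 x 30 mm, 56 mm tall; a round bar 12 mm thick, 90 mm long runs through it along the handle's x, its centre line 42 mm up. The flat hub sides facing +y and -y are free of the bar: pinch there, 30 mm wide. Origin at the centre of the underside, z up.
- handle_socket (a point): Centre of the mouth of the cross-shaped socket in the handle's underside (same point and axes as handle), 28 mm deep: slots along the handle's x and y axes, each 9 mm wide, 23 mm from end to end. It fits the stem in any of the four quarter turns.
- valve: Bare tap valve fixed on the deck left or right of the spout (the other side's valve has its handle fitted: leave it). Flange 56 mm across, 9 mm high; brass barrel 35 mm across up to 20 mm; above it a stem with four ribs in a cross along the valve's x and y axes, 6 mm thick, 20 mm from end to end, tops rounded (3 mm), 44 mm up. Origin on the stem's axis at deck height, z up.
- stem_top (a point): On the stem's axis at the rib tops, 44 mm above the deck; axes as the valve's. A pilot pin, 6 mm across with a conical tip, stands 8 mm above it. An unmeshed handle rests here with its underside at 44 mm; a meshed one meets the spring washer at 34 mm and is fully home with its underside 26 mm above the deck.
- washer (a joint): Travel (m) of the black plastic spring washer, a ring 33 mm outside, 22 mm inside around the ribs, top 34 mm above the deck when free: 0 free (up), 0.008 pressed fully down on its stop. The spring pushes up with 5 N at 0, rising to 9 N at 0.008; it returns when let go.
- saucer: Bystander: steel soap saucer with a bar of soap, 100 mm across, 23 mm high; origin under its centre.
- jar: Bystander: round glass jar with a metal cap, 72 mm across, 74 mm high; origin under its centre.
- brush_stand: Bystander: black plastic shaving brush stand holding a brush, foot 76 mm across, 138 mm high; origin under the foot's centre.
- brush_holder: Bystander: white ceramic toothbrush holder, 72 mm across and 95 mm high, with two toothbrushes up to 185 mm; origin under its centre.
There are look-alikes about, which are no part of the job. What is shaped like the handle but purple is not meant.

How it is judged:
By the outcome, as a careful person would: the job done as asked, in the order asked, and still so for the second after the job is handed in, while the arm keeps its last pose, push and grip.
It also fails if it takes over 48 s, if anything falls off the work surface, if the arm or the gripper's body presses on something with over 40 N, if the wrist force passes 120 N, or if a joint passes its speed limit or range.

## Working session

There is one attempt and no reset: what is moved stays moved. The work goes in short steps, Python scripts to look and compute and a shell command to move; the robot and the scene stay as the last step left them, time stands still between calls to the robot, and variables do not carry over. Pictures are saved under pics/ and viewed, at most 10 in all, crops included, and the job is handed in when it is done.

```bash
ls; mkdir -p pics; cat > h.py <<'E'
import numpy as np, cv2
from rig import r
def cam(n):
    d=r.get_image(n); d['R']=np.array(d['rotation']); d['c']=np.array(d['xyz']); d['f']=210/np.tan(np.radians(d['fov_y']/2)); return d
def ray(d,u,v):
    w=d['R']@np.array([(u-d['cx'])/d['f'],(v-d['cy'])/d['f'],1]); return w
def onz(d,u,v,z):
    w=ray(d,u,v); return d['c']+w*(z-d['c'][2])/w[2]
def proj(d,p):
    q=d['R'].T@(np.array(p)-d['c']); return d['cx']+d['f']*q[0]/q[2], d['cy']+d['f']*q[1]/q[2]
def save(d,n): cv2.imwrite('pics/'+n,cv2.cvtColor(d['img'],cv2.COLOR_RGB2BGR))
E
python3 - <<'E'
from h import *
import pickle
for n in ['scene','top','wrist']:
    d=cam(n); save(d,n+'0.png'); pickle.dump(d,open(n+'0.pkl','wb')); print(n,d['c'],d['R'].round(3).tolist(),d['f'],d['cx'],d['cy'])
s=r.get_state(); print(s)
E
```

```text
pics
scene [1314.95598568  192.36446647 1019.84003129] [[-0.225, 0.745, -0.628], [0.974, 0.178, -0.137], [0.01, -0.642, -0.766]] 540.8188479804847 278.89118538001065 207.75413796248014
top [3.07831397e+02 3.97574614e-01 1.44618508e+03] [[-0.006, -0.987, 0.161], [-1.0, 0.007, 0.0], [-0.001, -0.161, -0.987]] 468.30102114047935 284.05645634977606 216.68885186073555
wrist [ 66.45699866 624.08078757 374.6112715 ] [[0.223, 0.932, 0.286], [0.975, -0.212, -0.066], [-0.001, 0.294, -0.956]] 361.19064609622643 277.88619524721 205.4883138375129
{'time': 0.15, 'q': array([-81.19759075,  29.89838688,  -2.07962214,  91.663328  ,
         1.21559775,  58.50324215,  -6.46147078]), 'joint_vel': array([ 0.0381894 , -0.13509105, -0.03081045, -0.1714272 ,  0.03409168,
        0.02547894,  0.01403713]), 'effort': array([ 1.49867043e-03, -9.27378917e+01,  1.98041975e+00, -3.70060658e+01,
        1.79550546e-02,  6.32017502e-03, -5.80686628e-05]), 'position': array([138.7291673 , 609.18791472, 230.90855497]), 'tcp_rot': array([[-9.75052977e-01,  2.21972259e-01, -9.05694039e-05],
       [ 2.21972265e-01,  9.75052697e-01, -7.43161076e-04],
       [-7.66512016e-05, -7.44725315e-04, -9.99999720e-01]]), 'ft_force': array([0.97392709, 1.65374469, 0.84022948]), 'torque': array([-0.01249329, -0.00249174, -0.02984717]), 'grip_force': 0.0, 'opening': 85.68188956926382}
```

View pics/scene0.png

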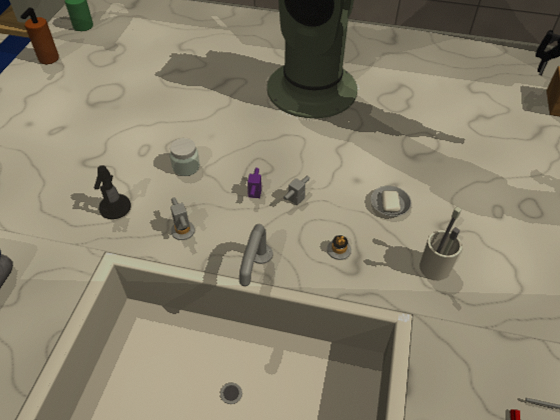

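View pics/top0.png

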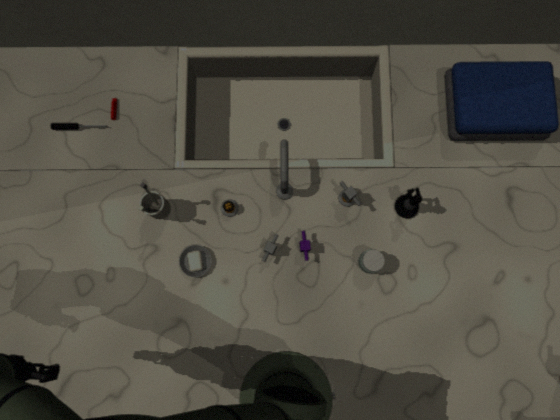

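The scene view shows the loose grey handle at (297,190) with the purple decoy to its left at (255,184), and the bare brass stem at (340,243). In the top view the handle is at (270,246), the decoy at (305,245) and the stem at (229,207).

```bash
python3 - <<'E'
from h import *
import pickle
T=pickle.load(open('top0.pkl','rb'));S=pickle.load(open('scene0.pkl','rb'))
for n,t,s,z in [('handle',(270,246),(297,190),45),('stem',(229,207),(340,240),45),('purple',(305,245),(255,184),45),('fit',(348,195),(180,215),60),('holder',(153,203),(442,255),60),('saucer',(194,262),(390,203),15),('jar',(373,261),(184,155),50)]:
    print(n,onz(T,*t,z).round(),onz(S,*s,z).round())
a=cv2.resize(T['img'][190:280,200:340],None,fx=4,fy=4,interpolation=cv2.INTER_CUBIC)
b=cv2.resize(S['img'][160:270,230:400],None,fx=4,fy=4,interpolation=cv2.INTER_CUBIC)[:360,:560]
a=cv2.convertScaleAbs(a,alpha=1.6)
b=cv2.resize(S['img'][160:265,230:370],None,fx=4,fy=4,interpolation=cv2.INTER_CUBIC)
c=np.vstack([a,b[:240]])
cv2.imwrite('pics/crop.png',c[:,:,::-1])
E
```

```text
handle [447.  44.  45.] [452.  48.  45.]
stem [567. 168.  45.] [577. 173.  45.]
purple [449. -61.  45.] [457. -56.  45.]
fit [ 599. -193.   60.] [ 603. -194.   60.]
holder [578. 396.  60.] [577. 394.  60.]
saucer [403. 276.  15.] [414. 274.  15.]
jar [ 400. -263.   50.] [ 407. -255.   50.]
```

View pics/crop.png

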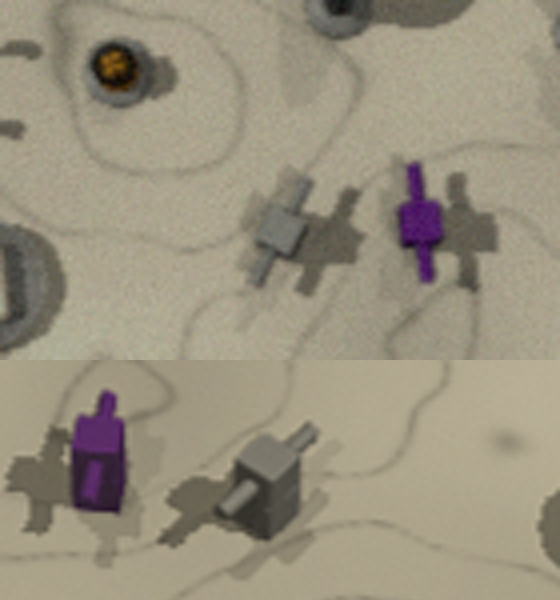

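The crop shows the handle's bar at about −24° in the world (crop ends (258,285) and (305,178)), clear of the purple one. I'll go above it.

```bash
python3 -m crank '[[-1,-0.036,-0.041,0,0],[-1,-0.073,-0.082,0,0],[-1,-0.11,-0.123,0,0],[-1,-0.146,-0.164,0,0],[-1,-0.183,-0.205,0,0],[-1,-0.219,-0.246,0,0],[-1,-0.255,-0.287,0,0],[-1,-0.292,-0.328,0,0]]' 40
python3 -m crank '[[-1,-0.034,-0.038,0,0],[-1,-0.068,-0.076,0,5],[-1,-0.1,-0.114,0,11],[-1,-0.135,-0.152,0,11],[-1,-0.135,-0.152,0.03,11],[-1,-0.135,-0.152,0.03,11],[-1,-0.135,-0.152,0.03,11],[-1,-0.135,-0.152,0.03,11]]'
python3 - <<'E'
from h import *
import pickle
d=cam('wrist'); save(d,'w1.png'); pickle.dump(d,open('w1.pkl','wb'))
s=r.get_state();print(s['time'],s['position'],s['tcp_rot'].round(4).tolist())
print(proj(d,[449,46,56]))
E
```

```text
time: 1.15
position: [351.2, 223.2, 231.4]
tcp_rot: [[-0.975, 0.222, 0.0], [0.222, 0.975, 0.0], [-0.0, 0.0, -1.0]]
ft_force: [1.6, 0.1, 0.0]
opening: 85.5
grip_force: 0.0
time: 2.15
position: [448.8, 47.2, 202.2]
tcp_rot: [[-0.915, 0.403, 0.001], [0.403, 0.915, 0.0], [-0.001, 0.001, -1.0]]
ft_force: [-0.3, 0.0, 1.0]
opening: 85.4
grip_force: 0.0
2.2 [448.74169575  47.11624311 202.05769994] [[-0.9151, 0.4032, 0.001], [0.4032, 0.9151, 0.0005], [-0.0008, 0.0009, -1.0]]
(np.float64(278.11112415666963), np.float64(188.04546203980473))
```

View pics/w1.png

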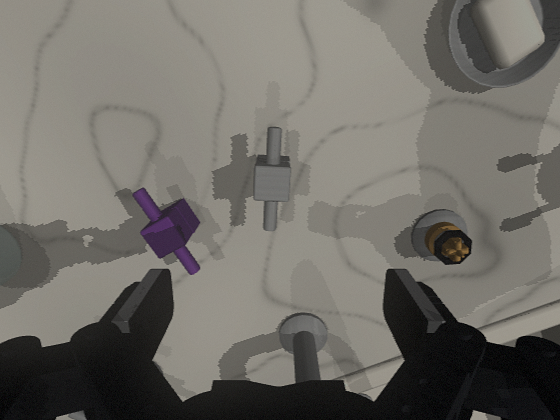

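The wrist view shows the grey handle with its hub top around (272,183) and bar ends at (274,128) and (270,230), and the stem at (453,247). I'll enlarge both.

```bash
python3 - <<'E'
from h import *
import pickle
d=pickle.load(open('w1.pkl','rb'))
I=d['img']; hs=cv2.cvtColor(I,cv2.COLOR_RGB2HSV)
a=cv2.resize(I[120:240,232:312],None,fx=5,fy=5,interpolation=cv2.INTER_CUBIC)
b=cv2.resize(I[215:275,420:480],None,fx=8,fy=8,interpolation=cv2.INTER_CUBIC)
c=np.zeros((600,800,3),np.uint8); c[:600,:400]=a; c[:400,400:]=cv2.resize(b,(400,400))
cv2.imwrite('pics/crop2.png',c[:,:,::-1])
p=onz(d,274,128,42);q=onz(d,270,230,42)
print('bar',p,q,np.linalg.norm(p-q),np.degrees(np.arctan2(*(p-q)[[1,0]])))
cs=[onz(d,u,v,56) for u,v in [(254,167),(290,166),(291,200),(254,199)]]
print('hub',np.mean(cs,0),[np.linalg.norm(cs[i]-cs[i-1]).round(1) for i in range(4)])
print('stem',onz(d,456,248,44))
E
```

```text
bar [404.13500098  62.09768709  42.        ] [484.93830913  22.21190736  42.        ] 90.11132023100778 153.7283312553942
hub [443.30448962  43.23584469  56.        ] [np.float64(27.1), np.float64(29.3), np.float64(28.8), np.float64(30.9)]
stem [568.43962878 169.92742823  44.        ]
```

View pics/crop2.png

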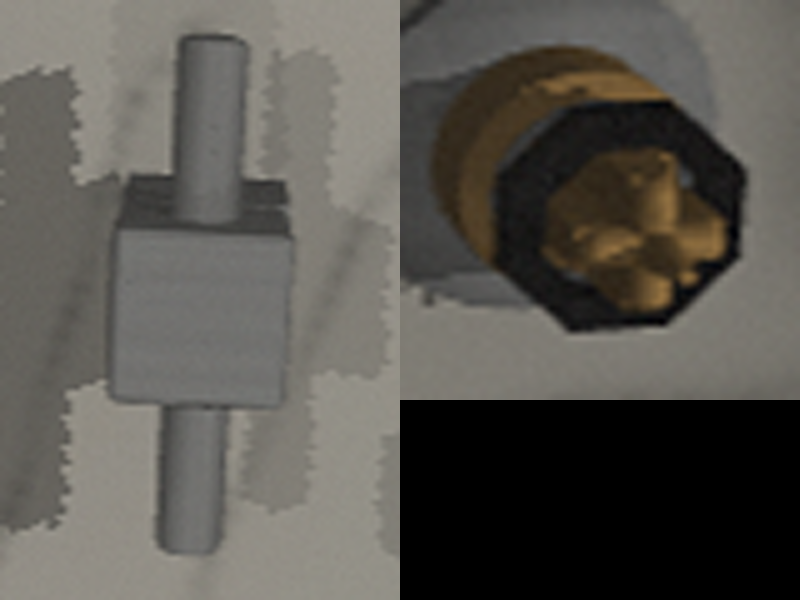

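The left crop shows the hub top's corners at (118,228), (293,236), (283,407) and (110,398), and the bar slightly tilted. The right one shows the brass ribs inside the black washer; I'll view these closer from overhead later.

```bash
python3 - <<'E'
from h import *
import pickle
d=pickle.load(open('w1.pkl','rb'))
p=onz(d,274.6,128,46);q=onz(d,270.2,230.3,46)
print('bar',(p+q)/2,np.degrees(np.arctan2(*(q-p)[[1,0]])))
cs=[onz(d,u,v,56) for u,v in [(255.6,165.6),(290.6,167.2),(288.6,201.4),(254,199.6)]]
c=np.mean(cs,0)
print('hub',c,[np.linalg.norm(cs[i]-cs[i-1]).round(1) for i in range(4)],[np.degrees(np.arctan2(*(cs[i]-cs[i-1])[[1,0]])).round(1) for i in range(4)])
s=r.get_state(); print('shift tool',s['tcp_rot'].T@(c-s['position']),np.degrees(np.arctan2(s['tcp_rot'][1,1],s['tcp_rot'][0,1])))
E
```

```text
bar [443.96296079  42.83980318  46.        ] -26.464792496385297
hub [443.64662933  43.033994    56.        ] [np.float64(28.8), np.float64(28.5), np.float64(29.0), np.float64(29.0)] [np.float64(152.5), np.float64(63.5), np.float64(-26.5), np.float64(-116.9)]
shift tool [  3.1286267   -5.9147213  146.05034727] 66.22313609920468
```

```bash
python3 -m crank '[[-1,0.003,-0.006,0,2.7],[-1,0.003,-0.006,0.04,2.7],[-1,0.003,-0.006,0.08,2.7],[-1,0.003,-0.006,0.12,2.7],[-1,0.003,-0.006,0.16,2.7],[-1,0.003,-0.006,0.182,2.7],[-1,0.003,-0.006,0.182,2.7],[-1,0.003,-0.006,0.182,2.7]]' 30
python3 -m crank '[[0,0,0,0,0],[0.2,0,0,0,0],[0.4,0,0,0,0],[0.6,0,0,0,0],[0.8,0,0,0,0],[1,0,0,0,0],[1,0,0,0,0],[1,0,0,0,0]]' 30
```

```text
time: 3.2
position: [443.7, 42.2, 20.2]
tcp_rot: [[-0.894, 0.447, 0.001], [0.447, 0.894, -0.0], [-0.001, 0.0, -1.0]]
ft_force: [0.1, 0.8, 0.2]
opening: 85.3
grip_force: 0.0
time: 4.2
position: [443.6, 42.4, 19.7]
tcp_rot: [[-0.895, 0.447, 0.001], [0.447, 0.895, 0.0], [-0.0, 0.0, -1.0]]
ft_force: [-1.2, 0.3, 10.2]
opening: 29.4
grip_force: 33.4
```

```bash
python3 -m crank '[[1,0,0,0,0],[1,0,0,0,0],[1,0,0,-0.02,0],[1,0,0,-0.05,0],[1,0,0,-0.08,0],[1,0,0,-0.1,0],[1,0,0,-0.1,0],[1,0,0,-0.1,0]]' 90
python3 -m crank '[[1,-0.02,0.025,0,0],[1,-0.042,0.056,0,0],[1,-0.065,0.085,0,0],[1,-0.09,0.12,0,0],[1,-0.11,0.145,0,0],[1,-0.13,0.17,0,0],[1,-0.13,0.17,0,0],[1,-0.13,0.17,0,0]]'
python3 - <<'E'
from h import *
import pickle
d=cam('wrist'); pickle.dump(d,open('w2.pkl','wb')); save(d,'w2.png')
print(r.get_state()['position'],proj(d,[568.4,170,44]))
E
```

```text
time: 5.2
position: [443.0, 42.3, 118.7]
tcp_rot: [[-0.895, 0.446, -0.001], [0.446, 0.895, -0.0], [0.001, -0.0, -1.0]]
ft_force: [-0.4, -0.0, -2.5]
opening: 28.9
grip_force: 88.8
time: 6.2
position: [634.7, 135.8, 117.9]
tcp_rot: [[-0.895, 0.447, -0.002], [0.447, 0.895, -0.001], [0.001, -0.002, -1.0]]
ft_force: [-1.0, -0.5, -2.4]
opening: 29.4
grip_force: 89.1
[634.71756051 135.74100155 118.3597802 ] (np.float64(281.8359996340493), np.float64(92.53428203511041))
```

View pics/w2.png

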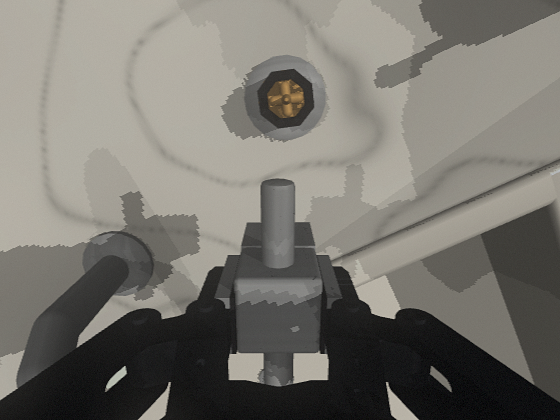

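The handle is held with its bar near vertical in the image (end at (277,180), hub top around (279,310)). The stem lies in clear view at (287,99). I'll enlarge both.

```bash
python3 - <<'E'
from h import *
import pickle
d=pickle.load(open('w2.pkl','rb'));I=d['img']
a=cv2.resize(I[64:134,250:320],(560,560),interpolation=cv2.INTER_CUBIC)
a=cv2.convertScaleAbs(a,alpha=1.3)
b=cv2.resize(I[170:395,225:335],(240,491),interpolation=cv2.INTER_CUBIC)
c=np.zeros((560,800,3),np.uint8); c[:,:560]=a; c[:491,560:]=b
cv2.imwrite('pics/crop3.png',c[:,:,::-1])
# pixel outline of washer black ring & brass mask
hs=cv2.cvtColor(I,cv2.COLOR_RGB2HSV)
m=((hs[...,1]>110)&(hs[...,2]>60)).astype(np.uint8); m[140:]=0; m[:60]=0;m[:,:245]=0;m[:,325:]=0
v,u=np.nonzero(m); print(len(u),u.mean(),v.mean(),u.min(),u.max(),v.min(),v.max())
E
```

```text
620 287.76612903225805 98.10322580645162 268 303 80 117
```

View pics/crop3.png

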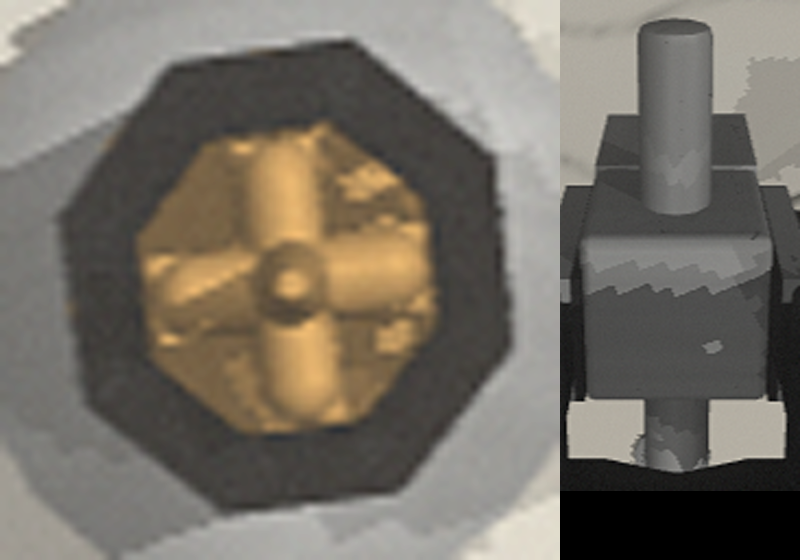

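The crop shows the rib cross with the pin tip at (291,280), rib centre lines through (281,190)–(305,370) and (190,290)–(390,272), so it is turned a few degrees from the bar. In the held handle, the hub top's corners are at (583,237), (772,237), (770,398) and (587,398).

```bash
python3 - <<'E'
from h import *
import pickle
d=pickle.load(open('w2.pkl','rb'))
s=r.get_state();R=s['tcp_rot'];t=s['position']
A=lambda u,v:(250+u/8,64+v/8)
B=lambda u,v:(225+(u-560)/2.182,170+v/2.182)
ang=lambda v:np.degrees(np.arctan2(v[1],v[0]))
up,lo,l,rt=[onz(d,*A(*x),44) for x in [(281,190),(305,370),(190,290),(390,272)]]
print('rib yaw',ang(lo-up),ang(rt-l)-90)
pin=onz(d,*A(291,280),52); cr=onz(d,*A(293,281),44)
w=np.array([onz(d,*A(*x),34) for x in [(175,65),(352,40),(495,155),(512,345),(398,492),(230,512),(85,400),(60,220)]])
print('pin',pin,'cross',cr,'washer',w.mean(0),np.linalg.norm(w-w.mean(0),axis=1).round(1))
hc=[onz(d,*B(*x),t[2]+36.3) for x in [(583,237),(772,237),(770,398),(587,398)]]
h=np.mean(hc,0);print('hub',h,[np.linalg.norm(hc[i]-hc[i-1]).round(1) for i in range(4)])
e1,e2=[onz(d,*B(*x),t[2]+22.3) for x in [(675,27),(677,465)]]
print('bar yaw',ang(e2-e1),'tool -x yaw',ang(-R[:,0]),np.linalg.norm(e1-e2))
print('hub in tool',R.T@(h-t))
for n,p in [('pin',pin),('cross',cr),('w',w.mean(0))]: print(n,R.T@(p-h),R.T@(p-t))
E
```

```text
rib yaw -18.268292467700622 -21.64018512113428
pin [572.62723263 170.64427827  52.        ] cross [572.90079509 170.86013791  44.        ] washer [572.9667338  170.67748425  34.        ] [17.6 17.7 17.9 17.7 17.8 17.7 17.8 17.8]
hub [633.87108654 135.3149715  154.6597802 ] [np.float64(29.2), np.float64(28.7), np.float64(29.2), np.float64(29.7)]
bar yaw -26.331881208722663 tool -x yaw -26.553368773458722 85.02883047126396
hub in tool [  0.6124459   -0.80694599 -36.29823368]
pin [ 70.44773051   4.35912039 102.74295773] [71.06017642  3.5521744  66.44472406]
cross [ 70.28944647   4.68495979 110.74234563] [70.90189238  3.87801379 74.44411195]
w [ 70.13621941   4.56412244 120.74232713] [70.74866532  3.75717645 84.44409345]
```

```bash
python3 -m crank '[[1,0.015,0.001,0,-2],[1,0.035,0.002,0,-4],[1,0.055,0.003,0,-6.5],[1,0.0703,0.0043,0,-6.5],[1,0.0703,0.0043,0.01,-6.5],[1,0.0703,0.0043,0.03,-6.5],[1,0.0703,0.0043,0.042,-6.5],[1,0.0703,0.0043,0.042,-6.5]]'
python3 -m crank '[[1,0,0,0,0],[1,0,0,0,0],[1,0,0,0.003,0],[1,0,0,0.006,0],[1,0,0,0.009,0],[1,0,0,0.012,0],[1,0,0,0.014,0],[1,0,0,0.016,0]]'
```

```text
time: 7.25
position: [574.3, 171.1, 76.3]
tcp_rot: [[-0.939, 0.343, -0.002], [0.343, 0.939, -0.001], [0.001, -0.001, -1.0]]
ft_force: [0.9, 0.5, -1.3]
opening: 28.8
grip_force: 89.0
time: 8.25
position: [574.6, 171.6, 61.2]
tcp_rot: [[-0.94, 0.342, 0.0], [0.342, 0.94, -0.0], [-0.0, -0.0, -1.0]]
ft_force: [0.3, -0.3, -2.1]
opening: 28.8
grip_force: 89.0
```

At a TCP height of 61 mm the underside is already below the rib tops with no force, so it has meshed. Pressing on.

```bash
python3 -m crank '[[1,0,0,0.003,0],[1,0,0,0.006,0],[1,0,0,0.009,0],[1,0,0,0.011,0],[1,0,0,0.013,0],[1,0,0,0.015,0],[1,0,0,0.015,0],[1,0,0,0.015,0]]' 110
```

```text
time: 9.25
position: [574.7, 171.6, 46.5]
tcp_rot: [[-0.94, 0.342, 0.0], [0.342, 0.94, 0.0], [-0.0, 0.0, -1.0]]
ft_force: [-1.1, -1.1, 6.7]
opening: 28.4
grip_force: 110.2
```

```bash
python3 -m crank '[[1,0,0,0.0005,0],[1,0,0,0.001,0],[1,0,0,0.0015,0],[1,0,0,0.002,0],[1,0,0,0.002,0],[1,0,0,0.002,0],[1,0,0,0.002,0],[1,0,0,0.002,0]]'
```

```text
time: 10.25
position: [575.0, 171.6, 45.7]
tcp_rot: [[-0.939, 0.343, 0.001], [0.343, 0.939, 0.001], [-0.001, 0.001, -1.0]]
ft_force: [-8.2, -2.3, 29.1]
opening: 28.6
grip_force: 113.5
```

```bash
python3 - <<'E'
from h import *
d=cam('wrist');S=cam('scene');s=r.get_state();print(s['time'],s['position'],s['ft_force'])
I=d['img'].copy();J=S['img'].copy()
R=s['tcp_rot'];c=np.array([s['position'][0],s['position'][1],82])+R@np.array([.6,-.8,0])
for a,b in [(15,15),(15,-15),(-15,15),(-15,-15)]:
    p=c+R[:,0]*a+R[:,1]*b; u,v=proj(d,p); cv2.circle(I,(int(u),int(v)),2,(255,0,0),-1)
a=cv2.resize(I[150:400,200:360],(384,600)); u,v=map(int,proj(S,[573,171,40]))
b=cv2.resize(J[v-45:v+45,u-31:u+31],(413,600),interpolation=cv2.INTER_CUBIC)
cv2.imwrite('pics/fin.png',np.hstack([a,b])[:,:,::-1])
E
```

```text
10.35 [574.95168168 171.59230431  45.71385915] [-9.29421462 -2.36096943 29.04128092]
```

View pics/fin.png

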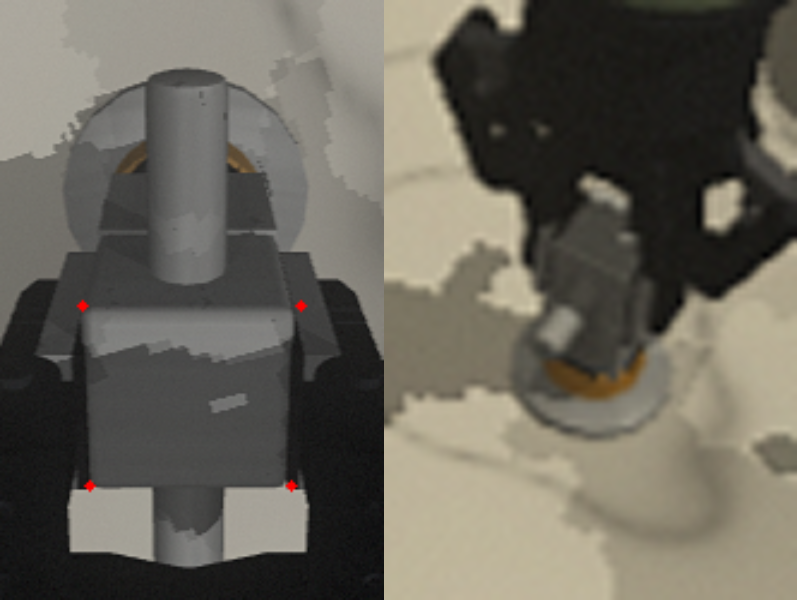

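The predicted hub-top corners for "fully home" (82 mm) match the hub in the left view. In the right view the handle sits level, right down on the barrel, with the bar aligned. The TCP stopped at 45.7 mm as computed, and the force reading rose from 7 to 29 N over the last 0.8 mm, so the handle is hard on the stop.

```bash
python3 -c "
from rig import r
print(r.sign_off())"
```

```text
the job is handed in; nothing more can be done
None
```

The handle is meshed on the bare stem and pressed fully home against the washer's stop with about 30 N; the arm is still gripping and holding it there, and the job is handed in.

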